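# Fetch the red-capped vial from the revolving rack

## Robot

A 7-joint arm with a two-finger parallel gripper is mounted at the origin on a cart in front of the work surface, level with it; the furniture and walls round the work are solid. World frame = base frame: x ahead of the robot, y to its left, z up, the work surface at z = 0. Lengths are in m, angles in rad, forces in N, time in s.
With the tool pointing down it reaches from about 0.425 to 0.825 m from the base axis. Payload 3.6 kg.
Tool frame: the origin (TCP) lies where the fingers leave the gripper's body, on its centre line; the fingertips stand 73 mm ahead of it and the grasp point (between the pads) lies 54 mm ahead of it; z points along the fingers, y is the line along which they close (so a half turn about z gives the same grasp; the last joint's range is limited). The gripper opens to 85 mm and grips with 20 to 120 N. Pads are 22 mm wide; open, the fingers measure 114 mm over their backs; the gripper's body (76 mm by 85 mm) begins 54 mm behind the grasp point. The pads swing forward as they close: fully open they stand 13 mm farther back than shut.
Start: joints at [1.19, 0.615, -0.013, 1.423, 0.008, 1.103, -0.04], TCP at [0.226, -0.609, 0.304] pointing down, gripper open.
Joint ranges: [-3.12, 3.12], [-0.3, 2.06], [-1.34, 1.32], [0.26, 2.42], [-1.36, 4.5], [0.01, 1.98], [-2.84, 2.84]. Speed limits (rad/s): [2.79, 2.79, 3.14, 3.14, 3.14, 3.14, 3.14].

## Interface

Orientations are given as a unit quaternion [x, y, z, w].
In Python, from station import arm, snapshot, camera_info, ticket gives the robot as it stands. Calls block until the motion is done:
- arm.movep(position, orientation): joint-space move of the TCP to a pose.
- arm.line_to(position, velocity=0.15, ori=None): straight line of the TCP; ori=None keeps the orientation; velocity is the mean speed in m/s.
- arm.move_j(angles): joint-space move.
- arm.move_gripper(opening, effort=None): opening from 0.0 (shut) to 1.0 (fully open); effort is the grip in N (None keeps the last); returns when the fingers have stopped.
- arm.pause(seconds).
- arm.ik(position, orientation): joint angles nearest the present ones, or None.
- snapshot(name): name is "side" or "top" or "wrist"; returns the picture (400x640x3 uint8, blue, green, red); there is no depth.
- camera_info(name): a dict with "fx", "fy", "cx", "cy" (pixels), "R" (3x3) and "t" (3): a world point X has camera coordinates R X + t; the wrist camera has in their place "T_tool_cam" (4x4, takes a point from camera to tool coordinates, whose origin is the TCP and whose axes are the flange's). Camera axes: x right, y down, z forward; pixel columns grow to the right and rows downward; lengths in m; the calibration is good to about 2 mm. The wrist camera is an equidistant fisheye: a pixel r from the principal point sees the ray r / f radians off the axis. A picture is of the moment at which its call begins: read the wrist's pose just before it. camera_info takes no time and is no camera call.
A pose or a line that the arm cannot do raises arm.MotionError and nothing moves.
- ticket.finish_job(): hands the job in; it is judged then, once.
Readings, each from a call of its own:
- arm.read_time(): time.
- arm.read_joint_positions(): joint angles.
- arm.read_dq(): joint speeds.
- arm.read_effort(): joint torques, N m.
- arm.read_tool_pos(): TCP position.
- arm.read_eef_rot(): TCP orientation.
- arm.read_ft_force(): force on the tool from outside, world axes, zero at the start.
- arm.read_wrist_torque(): the same for the moment, N m.
- arm.read_opening(): opening from 0.0 (shut) to 1.0 (fully open).
- arm.read_finger_force(): force on a finger pad.
Only numpy, scipy, OpenCV 4.12 (cv2) and the standard library are available. Lean on these libraries where they do the work, as an engineer would, in place of code of your own. Each camera call takes 0.05 s, during which the arm holds its last target. There are 200 camera calls.

## Task

Turn the revolving vial rack until the red-capped vial stands in the middle of the front opening of the clear cover, and let it come to rest there. Then lift that vial out and stand it upright in the green tray without dropping it. Leave the other vials standing in their pockets and do not disturb the things around.

Things in the scene. Friction and masses are not known exactly. Their poses are not given: they have to be found in the camera images.
- rack_base: fixed grey round base of the vial rack, 246 mm diameter, 10 mm thick, with a fixed clear cover: roof 72.5 to 76 mm above the table, wall of 239 mm diameter. Roof and wall are cut away over 50 degrees either side of this body's -x (white trims mark the edges), roughly facing the robot; vials can be reached only there. Origin on the turning axis at table height, z up
- opening (a point): fixed point in the middle of the front opening, 78 mm from the turning axis along the base's -x, 26 mm above the table (pocket floor): where a vial's origin lies when its pocket is in the middle of the opening; axes as rack_base (y runs across the opening). Fingers opened up to 55 mm along y fit between the cover's edges here
- turntable (a joint): angle of the blue turntable (216 mm diameter), rad, anticlockwise from above, 0 at the start; turns 6.3 rad either way, friction 0.06 N m, damping 0.2 N m s, no detents; jerks can tip vials. Five white pockets (collars 10 mm high, 22 mm inside, floor 26 mm above the table) every 72 degrees, 78 mm from the axis; four hold vials, order varies; the empty one starts within 30 degrees of mid-opening
- knob (a point): top centre of the black bar knob that turns with the turntable, on the turning axis, 108.5 mm above the table, above the roof; z up, x along the bar. The bar is 50 mm long (x), 12 mm thick (y), 28 mm high (80.5 to 108.5 mm above the table), with a white line on top along x; under it a black disc, 42 mm diameter, 77 to 81 mm above the table
- vial_red: glass injection vial with a white label, red cap, 19 mm diameter, 38 mm tall, 12 to 20 g, standing in a pocket of the rack; origin at the centre of its underside, z up along the vial
- vial_blue: glass injection vial with a white label, blue cap, 19 mm diameter, 38 mm tall, 12 to 20 g, standing in a pocket of the rack; origin at the centre of its underside, z up along the vial
- vial_white_a: glass injection vial with a white label, white cap, 19 mm diameter, 38 mm tall, 12 to 20 g, standing in a pocket of the rack; origin at the centre of its underside, z up along the vial
- vial_white_b: glass injection vial with a white label, white cap, 19 mm diameter, 38 mm tall, 12 to 20 g, standing in a pocket of the rack; origin at the centre of its underside, z up along the vial
- tray: fixed square shallow green tray, 90 x 90 mm, 12 mm high, walls and floor 3 mm thick; origin at the centre of its underside on the table, z up, axes along its sides
- stamp: wooden hand stamp, 28 x 56 x 73 mm, standing on the table (bystander); origin at the centre of its underside
- carton: small white and dark blue carton, 41 x 33 x 52 mm, standing on the table (bystander); origin at the centre of its underside
- labels: roll of labels, 72 mm diameter, 30 mm high, lying flat (bystander); origin at the centre of its underside

How it is judged:
By the outcome, as a careful person would: the job done as asked, in the order asked, and still so for the second after the job is handed in, with the robot touching nothing.
It also fails if it takes over 70 s, if anything falls off the work surface, if the arm or the gripper's body presses on something with over 40 N, if the wrist force passes 120 N, or if a joint passes its speed limit or range.

## Working session

There is one attempt and no reset: what is moved stays moved. The work goes in short steps, each a Python script; the robot and the scene stay as the last script left them, time stands still between calls to the robot, and variables do not carry over. Pictures are saved under pics/ and viewed, at most 10 in all, crops included, and the job is handed in when it is done.

```bash
ls; mkdir -p pics; python3 - <<'E'
from station import arm,snapshot,camera_info
import cv2,numpy as np
for n in ["side","top","wrist"]:
    cv2.imwrite(f"pics/{n}0.png",snapshot(n)); print(n,camera_info(n))
print(arm.read_tool_pos(),arm.read_eef_rot(),arm.read_time())
E
```

```text
pics
side {'fx': 389.77816730450263, 'fy': 389.77816730450263, 'cx': 313.1398275811916, 'cy': 196.81565792379098, 'R': array([[-0.87266769, -0.4881555 , -0.01246197],
       [-0.18242531,  0.34957902, -0.91897525],
       [ 0.45295927, -0.79968664, -0.39411823]]), 't': array([0.49277553, 0.13660709, 0.72692203])}
top {'fx': 444.21801617556685, 'fy': 444.21801617556685, 'cx': 317.42353844588456, 'cy': 202.16416622742963, 'R': array([[ 0.02405633, -0.99963947, -0.01192595],
       [-0.99777597, -0.02326627, -0.06246442],
       [ 0.06216443,  0.01340209, -0.99797594]]), 't': array([0.09375427, 0.52474543, 0.96240779])}
wrist {'fx': 309.70691628693146, 'fy': 309.70691628693146, 'cx': 324.4901329941808, 'cy': 199.98007779443532, 'T_tool_cam': array([[ 6.92365903e-04, -9.62226477e-01, -2.72249384e-01,
         6.87621825e-02],
       [ 9.99999735e-01,  7.26995014e-04, -2.63292876e-05,
         1.06479948e-03],
       [ 2.23258683e-04, -2.72249294e-01,  9.62226726e-01,
        -7.07573570e-02],
       [ 0.00000000e+00,  0.00000000e+00,  0.00000000e+00,
         1.00000000e+00]])}
[ 0.22568635 -0.6090955   0.30298221] [ 9.84299231e-01  1.76504961e-01 -1.64746906e-04 -9.97532370e-04] 0.15
```

View pics/top0.png

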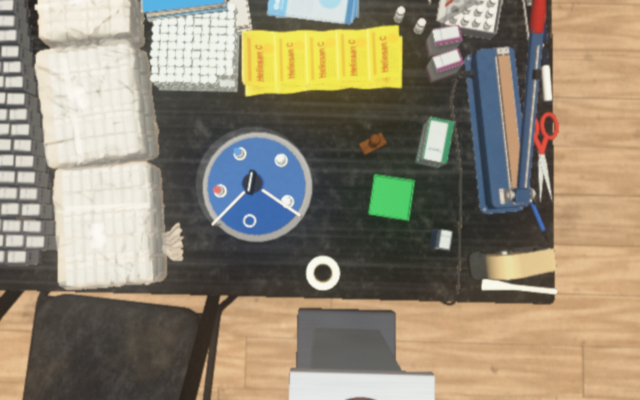

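View pics/side0.png

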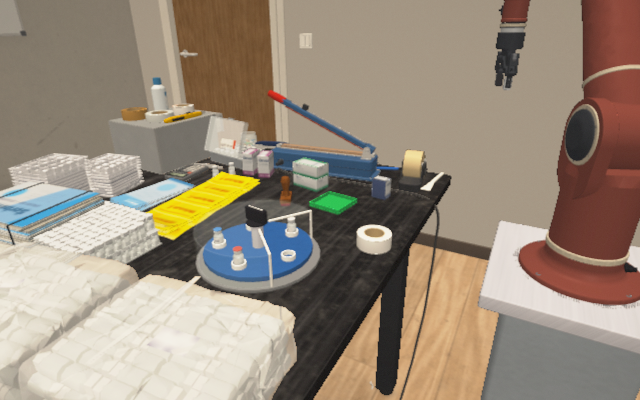

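The top view shows the rack around (257,187), with the red cap at (219,190), blue at (240,153), whites at (281,159) and (288,201), and the empty pocket at (250,220). The trims run to (212,224) and (300,215), and the knob is at (251,182). The tray is at (391,197), the label roll at (323,273), the stamp at (372,143) and the carton at (443,239). The side view agrees, with the rack at (258,250) and the tray at (333,203).

```bash
cat > h.py <<'E'
from station import arm,snapshot,camera_info,ticket
import cv2,numpy as np
from scipy.spatial.transform import Rotation as Ro
def ray(n,uv,pose=None):
    c=camera_info(n); u,v=(uv[0]-c['cx'])/c['fx'],(uv[1]-c['cy'])/c['fy']
    if n=='wrist':
        r=np.hypot(u,v); d=np.array([u/r*np.sin(r),v/r*np.sin(r),np.cos(r)]) if r>0 else np.array([0,0,1.])
        T=c['T_tool_cam']; R=Ro.from_quat(pose[1]).as_matrix()
        return R@T[:3,3]+pose[0], R@T[:3,:3]@d
    return -c['R'].T@c['t'], c['R'].T@np.array([u,v,1])
def plane(n,uv,z,pose=None):
    o,d=ray(n,uv,pose); return o+d*(z-o[2])/d[2]
def meet(a,b):
    (o,d),(p,e)=a,b; s,t=np.linalg.lstsq(np.c_[d,-e],p-o,rcond=None)[0]
    return (o+d*s+p+e*t)/2, np.linalg.norm(o+d*s-p-e*t)
def look(n):
    pose=(np.array(arm.read_tool_pos()),np.array(arm.read_eef_rot())) if n=='wrist' else None
    return snapshot(n),pose
def blobs(m,amin):
    cs,_=cv2.findContours(m.astype(np.uint8),cv2.RETR_EXTERNAL,cv2.CHAIN_APPROX_NONE)
    return sorted([c for c in cs if cv2.contourArea(c)>=amin],key=cv2.contourArea,reverse=True)
def cen(c):
    M=cv2.moments(c); return (M['m10']/M['m00'],M['m01']/M['m00'])
def down(yaw): # tool pointing down, closing axis y at (yaw) : tool x at angle yaw
    return (Ro.from_euler('z',yaw)*Ro.from_euler('x',np.pi)).as_quat()
E
python3 - <<'E'
from h import *
np.set_printoptions(precision=4,suppress=True)
im={n:cv2.imread(f'pics/{n}0.png') for n in('top','side')}
hsv={n:cv2.cvtColor(im[n],cv2.COLOR_BGR2HSV) for n in im}
rng={'blue':((105,140,60),(120,255,255)),'green':((50,150,60),(75,255,255)),'red':((0,120,100),(8,255,255))}
roi={'top':(195,125,320,245),'side':(190,185,325,290)}
for n in im:
  for k,(a,b) in rng.items():
    m=cv2.inRange(hsv[n],a,b)
    if k!='green':
        x0,y0,x1,y1=roi[n];q=np.zeros_like(m);q[y0:y1,x0:x1]=m[y0:y1,x0:x1];m=q
    for c in blobs(m,4)[:3]:
        print(n,k,cv2.contourArea(c),cen(c),cv2.boundingRect(c))
        if k=='blue' and cv2.contourArea(c)>500:
            h=cv2.convexHull(c); e=cv2.fitEllipse(h); print(e); 
            for z in (.01,.016,.02,.024,.026): 
                p=np.array([plane(n,q[0],z)[:2] for q in h]); A=np.c_[2*p,np.ones(len(p))]; s=np.linalg.lstsq(A,(p**2).sum(1),rcond=None)[0]; print(z,s[:2],np.sqrt(s[2]+s[0]**2+s[1]**2))
        if k=='green' and n=='top' and cv2.contourArea(c)>500: r=cv2.minAreaRect(c);print(r,[plane(n,q,.012) for q in cv2.boxPoints(r)])
x0,y0,x1,y1=roi['top'];t=cv2.resize(im['top'][y0:y1,x0:x1],None,fx=4.5,fy=4.5,interpolation=cv2.INTER_CUBIC);cv2.imwrite('pics/topc.png',t)
for nm,uv,z in (('labels',(323,273),.03),('stamp',(372,143),.073),('carton',(443,239),.052),('knob',(251,182),.1085)): print(nm,plane('top',uv,z))
E
```

```text
top blue 1840.0 (256.76929347826086, 214.26340579710143) (222, 190, 72, 44)
((258.2720031738281, 211.97433471679688), (41.743892669677734, 70.72724914550781), 82.31282043457031)
0.01 [0.4967 0.2379] 0.061911310596870966
0.016 [0.4964 0.237 ] 0.061533939073468415
0.02 [0.4963 0.2364] 0.06128235805786894
0.024 [0.4962 0.2358] 0.06103077704227296
0.026 [0.4961 0.2355] 0.06090498653447272
top blue 26.5 (261.8490566037736, 179.52201257861634) (257, 172, 9, 16)
top blue 8.0 (241.75, 185.0) (240, 177, 4, 13)
top green 1549.5 (390.9854791868345, 197.1327309884909) (369, 175, 45, 45)
((391.0228271484375, 197.09596252441406), (40.88707733154297, 40.41079330444336), 8.426968574523926) [array([ 0.4989, -0.0058,  0.012 ]), array([ 0.588 , -0.0174,  0.012 ]), array([ 0.5767, -0.1071,  0.012 ]), array([ 0.4878, -0.095 ,  0.012 ])]
top red 12.0 (216.91666666666666, 189.25) (215, 187, 5, 5)
side blue 1626.5 (286.2328107388052, 248.5996516036479) (264, 222, 48, 57)
((280.4914855957031, 248.73997497558594), (53.990447998046875, 60.6356315612793), 67.73192596435547)
0.01 [0.5547 0.2217] 0.10278827224416494
0.016 [0.5484 0.2298] 0.10127731963690406
0.02 [0.5442 0.2352] 0.10027001789873058
0.024 [0.54   0.2406] 0.09926271616055787
0.026 [0.5378 0.2434] 0.09875906529147004
side blue 777.0 (237.38738738738738, 265.5842985842986) (204, 250, 65, 27)
((237.21347045898438, 261.00323486328125), (30.459674835205078, 70.43505096435547), 102.01741790771484)
0.01 [0.5727 0.2746] 0.0672694858095199
0.016 [0.5661 0.282 ] 0.06628064727032065
0.02 [0.5617 0.2869] 0.06562142157751781
0.024 [0.5573 0.2918] 0.06496219588471772
0.026 [0.5551 0.2942] 0.06463258303831464
side green 621.5 (333.1614373826763, 202.03218020917137) (309, 191, 48, 23)
side red 18.0 (237.18518518518516, 248.47222222222223) (234, 247, 8, 4)
labels [0.369  0.0903 0.03  ]
stamp [ 0.6456 -0.0058  0.073 ]
carton [ 0.4486 -0.1608  0.052 ]
knob [0.5541 0.2392 0.1085]
```

View pics/topc.png

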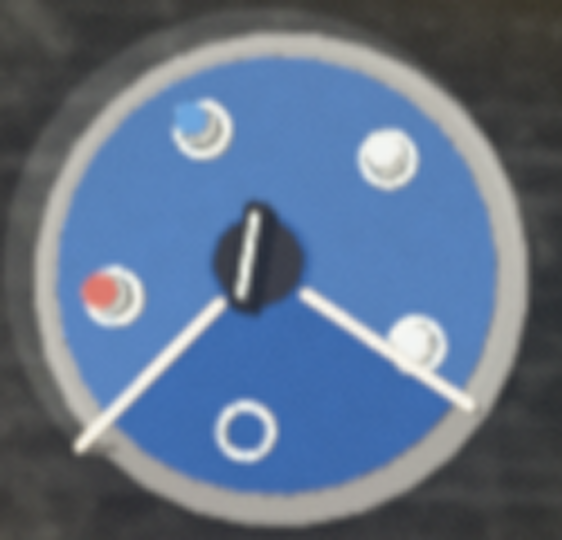

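The crop (offset (195,125), scale 4.5) gives, in full-image pixels:
- **Disc centre:** (256.7,186)
- **Knob line:** (251.9,171.7) to (248.6,191)
- **Trim outer ends:** (212.8,224.6) and (299.4,215)
- **Red cap:** (217.2,189.7)
- **Empty collar:** (249.7,220.8)

Next is a closer look from the wrist camera.

```bash
python3 - <<'E'
from h import *
np.set_printoptions(precision=4,suppress=True)
P=lambda uv,z:plane('top',uv,z)[:2]
for z in(.016,.022): print('disc',P((256.7,186),z), np.linalg.norm(P((207.9,186),z)-P((305.4,186),z)))
k1,k2=P((251.9,171.7),.1085),P((248.6,191),.1085); print('knob',(k1+k2)/2,np.linalg.norm(k1-k2),np.degrees(np.arctan2(*(k1-k2)[::-1])))
tl=P((212.8,224.6),.076),P((244.3,191.7),.076); tr=P((299.4,215),.076),P((262.8,189.4),.076)
a=[np.degrees(np.arctan2(*(t[0]-t[1])[::-1]))%360 for t in(tl,tr)]; print('trims',tl,tr,a,np.mean(a))
X=np.linalg.solve(np.c_[tl[1]-tl[0],-(tr[1]-tr[0])],tr[0]-tl[0]); print('apex',tl[0]+X[0]*(tl[1]-tl[0]))
c=(k1+k2)/2
for nm,uv,z in(('red',(217.2,189.7),.064),('empty',(249.7,220.8),.036)):
    p=P(uv,z)-c; print(nm,p+c,np.linalg.norm(p),np.degrees(np.arctan2(p[1],p[0]))%360)
print('handle',meet(ray('top',(538,12)),ray('side',(270,95))), 'red3d',meet(ray('top',(217.2,189.7)),ray('side',(237.2,248.5))))
q=down(np.radians(0)); 
for yaw in np.radians([0,90,180,-90]): print(np.degrees(yaw),arm.ik([.45,.2,.33],down(yaw)))
print(arm.read_eef_rot(), down(0))
E
```

```text
disc [0.5552 0.2415] 0.2163873603803128
disc [0.5546 0.2406] 0.2150603134032974
knob [0.5554 0.2408] 0.03943311140406023 -7.769856680661115
trims (array([0.4671, 0.3209]), array([0.5369, 0.2579])) (array([0.4912, 0.142 ]), array([0.5426, 0.2195])) [np.float64(137.94580066566138), np.float64(236.45071088815638)] 187.19825577690887
apex [0.5564 0.2403]
red [0.5408 0.3174] 0.0779895465814956 100.77189365589497
empty [0.4775 0.2512] 0.07864913778353361 172.39047954351065
handle (array([ 0.8632, -0.2745,  0.2265]), np.float64(0.017500530946290907)) red3d (array([0.5409, 0.3178, 0.0621]), np.float64(0.00018511368500377434))
0.0 [-0.0605  0.3884 -0.5633  1.8172  0.2419  1.0048 -2.2918]
90.0 [ 0.2056  0.5018 -1.0035  1.8103  0.4742  1.0938 -0.9682]
180.0 [ 0.3326  0.6523 -1.3193  1.8075  0.6733  1.2311  0.3855]
-90.0 [ 0.272   0.5612 -1.1464  1.8088  0.5614  1.1455  2.0792]
[ 0.9843  0.1765 -0.0002 -0.001 ] [1. 0. 0. 0.]
```

Every check agrees:
- The axis is at about (0.5555, 0.2408), and the disc measures 216 mm.
- The red vial sits at radius 78 mm and height about 0.062.
- The opening faces 187.2° and the red vial is at 100.8°, so the turn is about +86.4°.

I'll move above the knob and check from close by.

```bash
python3 - <<'E'
from h import *
np.set_printoptions(precision=4,suppress=True)
j=np.array(arm.read_joint_positions()); j[0]=-0.41; j[6]=-2.1
arm.move_j(j); print(arm.read_time(),arm.read_tool_pos(),arm.read_eef_rot())
arm.movep([.5555,.2408,.30],down(np.radians(-7.8))); print(arm.read_time(),arm.read_joint_positions(),arm.read_tool_pos())
im,p=look('wrist'); cv2.imwrite('pics/w1.png',im); np.savez('p1.npz',a=p[0],b=p[1]); print(p)
for yaw in (-7.8,78.6): print(arm.ik([.5555,.2408,.158],down(np.radians(yaw))))
E
```

```text
3.4083 [0.6029 0.2418 0.303 ] [ 0.9986 -0.0535 -0.0007  0.0007]
3.7167 [-0.4406  0.5455 -0.0076  1.5681  0.0045  1.0283 -2.156 ] [0.5546 0.2405 0.3003]
(array([0.5546, 0.2405, 0.3003]), array([ 0.9977, -0.0678, -0.0001,  0.    ]))
[-0.4394  0.7135 -0.0093  1.7096  0.0093  0.7185 -2.1604]
[-0.2283  0.7391 -0.3601  1.7023  0.3501  0.7643 -0.9564]
```

View pics/w1.png

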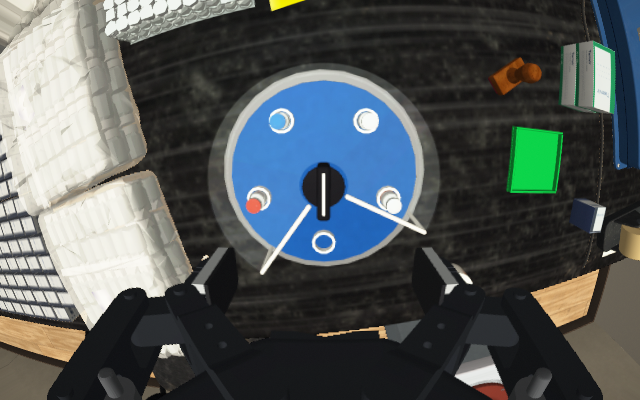

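The wrist view shows the knob line from (323,173) to (323,216), parallel to the finger plane as wanted. The red cap is at (254,206) and the empty collar at (323,242). The trims run from (308,206) to (263,272) and from (346,196) to (425,233). I'll recompute from this view.

```bash
python3 - <<'E'
from h import *
np.set_printoptions(precision=4,suppress=True)
d=np.load('p1.npz');p=(d['a'],d['b']); im=cv2.imread('pics/w1.png')
P=lambda uv,z:plane('wrist',uv,z,p)[:2]
g=cv2.cvtColor(im,cv2.COLOR_BGR2HSV)
wh=((g[...,1]<50)&(g[...,2]>190))
def cut(m,x0,y0,x1,y1):
    q=np.zeros_like(m);q[y0:y1,x0:x1]=m[y0:y1,x0:x1];return q
k=blobs(cut(wh,312,165,335,222),10)[0]; r=cv2.boundingRect(k); l=cv2.fitLine(k,cv2.DIST_L2,0,.01,.01).ravel()
top=l[2:]+l[:2]*(r[1]-l[3])/l[1]; bot=l[2:]+l[:2]*(r[1]+r[3]-1-l[3])/l[1]
k1,k2=P(top,.1085),P(bot,.1085);c=(k1+k2)/2
ang=lambda v:np.degrees(np.arctan2(v[1],v[0]))%360
print('knob',top,bot,c,np.linalg.norm(k1-k2),ang(k1-k2)-360)
A=[ang(P(o,.076)-P(i,.076)) for i,o in(((308,206),(263,272)),((346,196),(425,233)))]; print('trims',A,np.mean(A))
m=blobs(cut((((g[...,0]<8)|(g[...,0]>172))&(g[...,1]>120)),240,190,270,222),10)[0]; rc=P(cen(m),.063); print('red',cen(m),rc,np.linalg.norm(rc-c),ang(rc-c))
e=P((323,242),.036); print('empty',e,np.linalg.norm(e-c),ang(e-c))
b=blobs(cv2.inRange(g,(105,120,60),(122,255,255)).astype(bool)&(np.arange(640)[None]<450)&(np.arange(640)[None]>200),300)
for z in(.016,.022):
    h=cv2.convexHull(np.vstack(b)); (x,y),rad=cv2.minEnclosingCircle(np.float32([P(q[0],z)*1000 for q in h])); print('disc',x,y,rad)
t=blobs(cut(cv2.inRange(g,(50,150,60),(75,255,255)),480,110,580,200),200)[0]; print('tray',P(cen(t),.006), top)
E
```

```text
knob [323.0233 173.    ] [323.0233 215.    ] [0.5546 0.2407] 0.03813164528093397 -7.809243743475292
trims [np.float64(138.34688535106997), np.float64(236.90679115179844)] 187.6268382514342
red (253.27937649880093, 205.39928057553956) [0.5409 0.3173] 0.07782392365094642 100.19018874393575
empty [0.4784 0.2516] 0.07704948508808017 171.91524058662782
disc 552.791259765625 240.86082458496094 110.47850036621094
disc 553.9796752929688 240.67933654785156 108.61156463623047
tray [ 0.5381 -0.0553] [323.0233 173.    ]
```

The two views agree: centre (0.555, 0.2407), knob bar at -7.8°, turn about +87°. I'll test how the arm times a slow rotation in free air before gripping.

```bash
python3 - <<'E'
from h import *
np.set_printoptions(precision=4,suppress=True)
arm.move_gripper(0.45,effort=40); t=arm.read_time()
arm.line_to([.555,.2407,.297],velocity=.003,ori=down(np.radians(-3))); print(arm.read_time()-t,arm.read_joint_positions())
t=arm.read_time()
arm.line_to([.555,.2407,.294],velocity=.003,ori=down(np.radians(-7.8))); print(arm.read_time()-t,arm.read_joint_positions())
t=arm.read_time(); arm.line_to([.555,.2407,.158],velocity=.08); print(arm.read_time()-t,arm.read_tool_pos(),arm.read_joint_positions(),arm.read_ft_force())
E
```

```text
1.1666000000000007 [-0.427   0.5495 -0.0299  1.5709  0.0183  1.0215 -2.0852]
1.1499999999999995 [-0.4408  0.5521 -0.0074  1.5754  0.0046  1.0141 -2.1565]
1.8499999999999996 [0.5553 0.2408 0.1585] [-0.4396  0.7123 -0.0094  1.7107  0.0093  0.7177 -2.1606] [0.0467 0.8488 0.3316]
```

```bash
python3 - <<'E'
from h import *
np.set_printoptions(precision=4,suppress=True)
arm.move_gripper(0,effort=60); print(arm.read_opening()*85,arm.read_finger_force(),arm.read_ft_force(),arm.read_time())
arm.line_to([.555,.2407,.159],velocity=.001/6,ori=down(np.radians(79.2)))
print(arm.read_time(),arm.read_tool_pos(),np.degrees(Ro.from_quat(arm.read_eef_rot()).as_euler('zyx')),arm.read_ft_force(),arm.read_wrist_torque())
arm.pause(.4); cv2.imwrite('pics/top1.png',look('top')[0])
print(np.degrees(Ro.from_quat(arm.read_eef_rot()).as_euler('zyx')))
arm.move_gripper(.45); arm.pause(.2)
arm.line_to([.555,.2407,.26],velocity=.12)
im,p=look('wrist'); cv2.imwrite('pics/w2.png',im); np.savez('p2.npz',a=p[0],b=p[1]); print(p,arm.read_time())
E
```

```text
10.839023516755821 59.277997612953186 [0.1139 3.2986 2.6338] 8.8083
10.475 [0.5547 0.2423 0.1585] [ -79.3128    0.0081 -179.8217] [ 0.0014  5.3075 -2.6958] [ 0.9498 -0.1926 -0.0207]
[ -79.3109    0.0074 -179.8287]
(array([0.5546, 0.2403, 0.2591]), array([ 0.7705,  0.6374, -0.001 , -0.0002])) 12.55
```

View pics/w2.png

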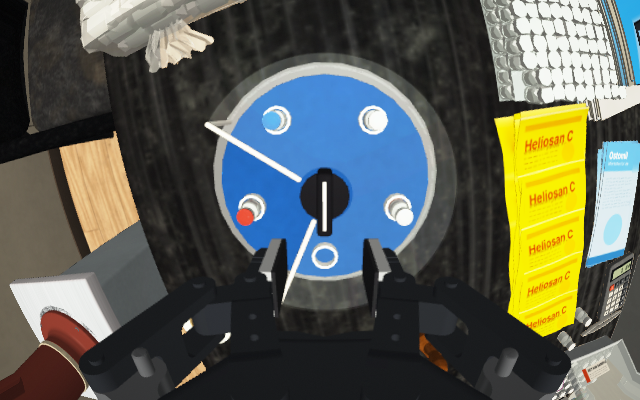

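The wrist view shows all four vials still standing. The red cap is at (245,216), between the trims, which run from (300,180) to (207,124) and from (314,222) to (283,303). Now I'll measure how well it is centred.

```bash
python3 - <<'E'
from h import *
np.set_printoptions(precision=4,suppress=True)
ang=lambda v:np.degrees(np.arctan2(v[1],v[0]))%360
def cut(m,x0,y0,x1,y1):
    q=np.zeros_like(m);q[y0:y1,x0:x1]=m[y0:y1,x0:x1];return q
red=lambda g:((g[...,0]<8)|(g[...,0]>172))&(g[...,1]>120)
d=np.load('p2.npz');p=(d['a'],d['b']); im=cv2.imread('pics/w2.png'); g=cv2.cvtColor(im,cv2.COLOR_BGR2HSV)
P=lambda uv,z:plane('wrist',uv,z,p)[:2]
k1,k2=P((324.5,181),.1085),P((324.5,232),.1085); c=(k1+k2)/2
print('knob',c,np.linalg.norm(k1-k2),ang(k1-k2))
m=blobs(cut(red(g),225,195,270,235),10)[0]; r=P(cen(m),.063); print('red',cen(m),r,np.linalg.norm(r-c),ang(r-c))
A=[ang(P(o,.076)-P(i,.076)) for i,o in(((300,180),(207,124)),((314,222),(283,303)))]; print('trims',A,np.mean(A))
# top view now
snap,_=look('top'); cv2.imwrite('pics/top2.png',snap)
t=cv2.cvtColor(snap,cv2.COLOR_BGR2HSV); 
for b in blobs(cut(red(t),200,130,315,245),4): u=cen(b); q=plane('top',u,.063)[:2]; print('top red',u,cv2.contourArea(b),q,ang(q-[.555,.2407]),np.linalg.norm(q-[.555,.2407]))
s,_=look('side'); t=cv2.cvtColor(s,cv2.COLOR_BGR2HSV); cv2.imwrite('pics/side2.png',cv2.resize(s[180:300,180:340],None,fx=5,fy=5,interpolation=cv2.INTER_CUBIC))
for b in blobs(cut(red(t),190,185,325,290),4): u=cen(b); q=plane('side',u,.063)[:2]; print('side red',u,cv2.contourArea(b),q)
print('opening pt',np.array([.555,.2407])+.078*np.array([np.cos(np.radians(187.4)),np.sin(np.radians(187.4))]))
E
```

```text
knob [0.5547 0.2399] 0.03999000559702524 79.24181149581537
red (244.6768189509306, 216.6032148900169) [0.4771 0.2307] 0.07807786841347336 186.74926834900555
trims [np.float64(137.18289499728414), np.float64(238.89162050354358)] 188.03725775041386
top red (241.32483738218505, 198.53743528474712) 7533.0 [0.5234 0.266 ] 141.32468040542264 0.040444623994909217
side red (293.4188034188034, 235.52991452991452) 19.5 [0.4766 0.2317]
opening pt [0.4776 0.2307]
```

View pics/side2.png

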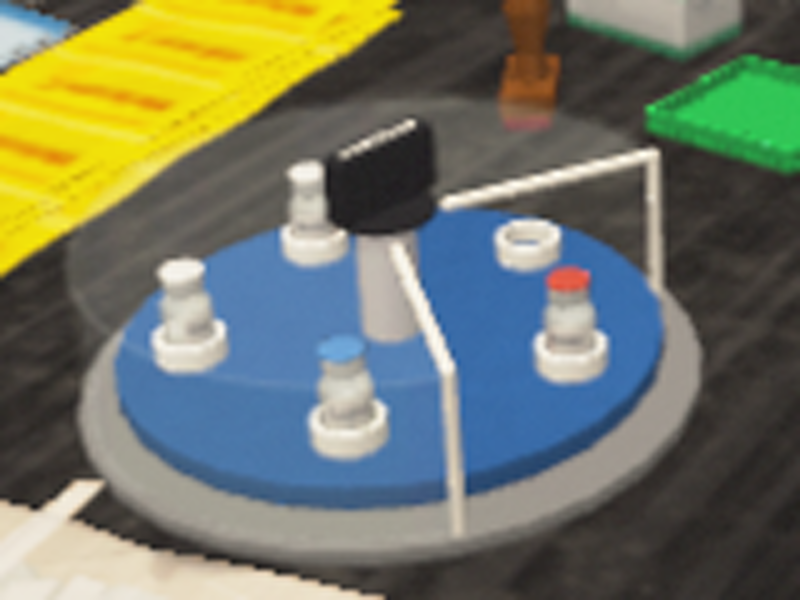

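The side view shows all four vials upright in their collars. The red vial is mid-opening between the trims, measured at 186.8 to 187.3° against the opening's 187.4°, which is under 1 mm off. Next I'll grasp it, with the closing line across the opening.

```bash
python3 - <<'E'
from h import *
np.set_printoptions(precision=4,suppress=True)
q=down(np.radians(187.3)); x,y=.4772,.2309
arm.movep([x,y,.22],q); arm.line_to([x,y,.17],velocity=.1)
print(arm.read_time(),arm.read_tool_pos(),arm.read_joint_positions())
im,p=look('wrist'); cv2.imwrite('pics/w3.png',im); np.savez('p3.npz',a=p[0],b=p[1])
g=cv2.cvtColor(im,cv2.COLOR_BGR2HSV); m=((g[...,0]<8)|(g[...,0]>172))&(g[...,1]>120)
for b in blobs(m,30): u=cen(b); print(u,cv2.contourArea(b),plane('wrist',u,.063,p))
E
```

```text
14.6 [0.4773 0.2313 0.1701] [ 0.0623  0.782  -0.9111  1.8991  0.8079  0.8789  0.4317]
(325.43004115226336, 229.04526748971193) 486.0 [0.4773 0.2309 0.063 ]
(115.05607476635514, 313.88161993769467) 53.5 [0.5835 0.0616 0.063 ]
```

View pics/w3.png

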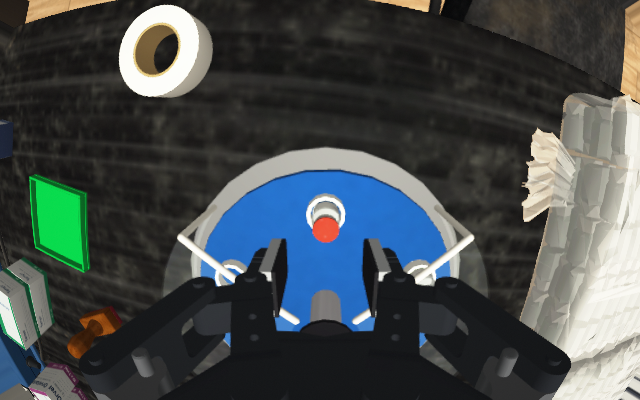

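The red vial is centred between the fingers at (325,229), and the trims are symmetric at (179,238) and (474,238). It measures (0.4773, 0.2309). I'll descend, grip and lift.

```bash
python3 - <<'E'
from h import *
np.set_printoptions(precision=4,suppress=True)
x,y=.4773,.2309
arm.line_to([x,y,.1105],velocity=.05); arm.pause(.2)
print(arm.read_time(),arm.read_tool_pos(),arm.read_ft_force())
arm.move_gripper(0,effort=25); print(arm.read_opening()*85,arm.read_finger_force(),arm.read_ft_force())
if arm.read_opening()*85>8:
    arm.line_to([x,y,.24],velocity=.06); print(arm.read_time(),arm.read_opening()*85,arm.read_finger_force(),arm.read_tool_pos())
    for yaw in (7.3,187.3,97,-80): print(yaw,arm.ik([.538,-.056,.2],down(np.radians(yaw))))
    cv2.imwrite('pics/side3.png',cv2.resize(look('side')[0][100:300,180:400],None,fx=3,fy=3))
E
```

```text
16.1917 [0.4774 0.2309 0.1107] [ 0.5787 -1.0586 -0.0284]
18.08981625049541 24.652204513549805 [-0.003  -0.9413  1.0252]
18.8 18.310973315568813 24.55746978521347 [0.4772 0.2308 0.2398]
7.3 [-0.2923  0.6353  0.5586  1.8732 -0.4704  0.7669 -0.9186]
187.3 [ 0.6526  0.7761 -0.9896  1.8438  0.7871  0.9731  1.01  ]
97 [ 0.4496  0.6448 -0.6048  1.8497  0.4955  0.8019 -0.2924]
-80 [ 0.7174  0.8577 -1.151   1.842   0.9004  1.079   2.5243]
```

View pics/side3.png

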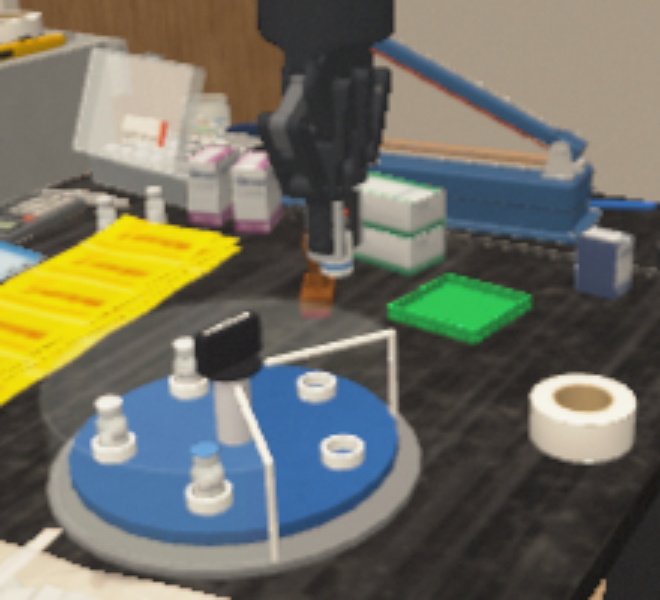

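The vial is held upright (cap and glass at about (340,240) in the crop), its pocket is empty at (342,452), and the others are standing. Next I'll carry it to the tray and set it down by feel.

```bash
python3 - <<'E'
from h import *
np.set_printoptions(precision=4,suppress=True)
x,y=.538,-.056; q=down(np.radians(187.3))
arm.line_to([x,y,.22],velocity=.12,ori=q); arm.line_to([x,y,.11],velocity=.08); arm.line_to([x,y,.091],velocity=.03); arm.pause(.3)
f0=np.mean([arm.read_ft_force() for _ in range(5)],0); print(arm.read_time(),arm.read_tool_pos(),arm.read_opening()*85,f0)
z=.091
while z>.0868:
    z-=.0005; arm.line_to([x,y,z],velocity=.01); arm.pause(.05); f=arm.read_ft_force()-f0; print(round(z,4),f,arm.read_tool_pos()[2])
    if f[2]>1.5: break
arm.move_gripper(.42); arm.pause(.3); arm.line_to([x,y,.2],velocity=.08)
print(arm.read_time(),arm.read_tool_pos())
s,_=look('side'); cv2.imwrite('pics/side4.png',cv2.resize(s[130:290,190:400],None,fx=3.5,fy=3.5))
E
```

```text
24.0583 [ 0.5381 -0.056   0.0912] 18.6728617404487 [0.4098 0.4638 0.4153]
0.0905 [-0.4241 -0.378  -0.2081] 0.09048956086911927
0.09 [-0.7899 -0.8177 -1.128 ] 0.08996819128930078
0.0895 [-0.1732 -0.7741 -0.0837] 0.08946354179075625
0.089 [-0.0381 -0.8583 -0.9635] 0.08899212881959315
0.0885 [ 0.4922 -0.6558 -0.5319] 0.08848021697046578
0.088 [-1.0436 -0.9598 -0.5019] 0.0879791124414825
0.0875 [-0.4838 -0.5483  2.6059] 0.08769975646054808
28.3333 [ 0.5377 -0.0561  0.1995]
```

View pics/side4.png

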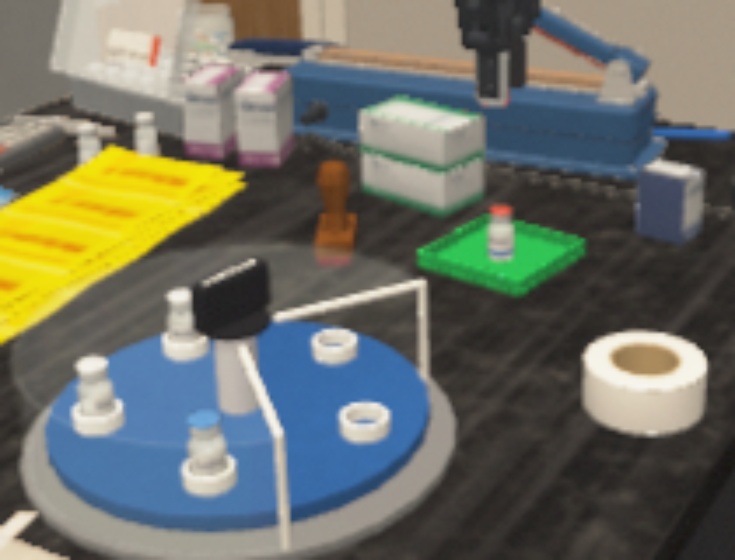

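The red vial stands upright in the middle of the tray at (500,235) in the crop. The other three vials are in their pockets, the bystanders look undisturbed, and the gripper is clear.

```bash
python3 -c "
from station import arm,ticket
arm.pause(.3); print(ticket.finish_job(),arm.read_time())"
```

```text
the job is handed in; nothing more can be done
the job is handed in; nothing more can be done
```

I turned the rack until the red-capped vial rested in mid-opening, lifted it out and stood it upright in the green tray; the other vials stayed in their pockets, and I handed the job in at about 29 s on the robot's clock.

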